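Clamp a knife blade with a ratchet lever

ROBOT

A 6-joint arm with a two-finger parallel gripper is mounted at the origin on the work surface. World frame = base frame: x ahead of the robot, y to its left, z up, the work surface at z = 0. Lengths are in m, angles in degrees, forces in N, time in s.
With the tool pointing down it reaches from about 0.4 to 0.825 m from the base axis. Payload 7 kg.
Tool frame: the origin (TCP) lies at the very end of the fingers, on their centre line; the grasp point (between the pads) lies 19 mm behind it (ctrl.tcp_to_grasp is the distance from the TCP to the grasp point, in m); z points along the fingers, x is the direction in which the jaws open and shut, and the axes are right-handed (so a half turn about z gives the same grasp; the last joint's range is limited). The gripper opens to 88 mm and grips with 3 to 60 N. Pads are 19 mm wide; open, the fingers measure 130 mm over their backs; the gripper's body (78 mm by 193 mm) begins 47 mm behind the grasp point.
Start: joints at [-47.722, 20.546, 0.682, 0, -70.136, -16.507], TCP at [0.293, -0.608, 0.227] pointing down, gripper open.
Joint ranges: [-176.03, 176.03], [-82.01, 121.73], [-58.28, 71.71], [-173.87, 95.51], [-174.79, -0.11], [-173.66, 173.66]. Speed limits (degrees/s): [136.94, 136.94, 172.46, 180, 180, 180].

INTERFACE

Orientations are given as [roll, pitch, yaw] about the fixed x, y, z axes, in that order (R = Rz(yaw) Ry(pitch) Rx(roll)).
In Python, from plant import sensors, vision, ticket, ctrl gives the robot as it stands. The module is installed in compiled form; this text tells all that it offers.
- The arm moves only by the tool drive_tool, never from a script. Its argument "moves" is a list of rows, each a list of 6 numbers: the shift along the tool's x, y, z in units of 0.15 m (1.0 is 0.15 m), then the turn, a rotation vector about the tool's x, y, z in units of 60 degrees (1.0 is 60 degrees). In form: [[dx, dy, dz, rx, ry, rz], ...]. A call has 1 to 8 rows; each row is the pose to reach, as a shift and turn from the pose measured when the call began, along the tool's axes at that moment; what a row does not reach only later rows make up. A row lasts 1/10 s, in which the tool goes at most 50 mm and 8.59 degrees, less where a joint would pass 70% of its speed; a pose out of reach is approached as far as the arm can. A call with a number of a shift or a turn outside -1 to 1 is refused whole. A call with a gripper value outside its range is refused whole. "fingers" is the opening, from -1 (shut) to 1 (fully open), set as the call begins (left out, the last holds). The fingers move at their own pace and stop on an object; the grip force is fixed at half the most. Time passes only in rows, so rows that repeat a pose let the fingers close. It gives the time, the measured TCP pose, the force and the opening at its end, in the units of the state.
- sensors.get_obs(): the state, without advancing time (a new reading comes with each control period).
- vision.snapshot(name): name is "scene" or "top"; returns a dict with "pixels" (400x640x3 uint8, red, green, blue), "fx", "fy", "cx", "cy" (pixels), "R" (3x3) and "t" (3): a world point X has camera coordinates R X + t. Camera axes: x right, y down, z forward; pixel columns grow to the right and rows downward; lengths in m; the calibration is good to about 2 mm. A picture is of the moment at which its call begins. There is no depth.
- ticket.close_job(): hands the job in, once; it reports no verdict.
The state is a dict: "clock": time; "joint_pos": joint angles; "qvel": joint speeds; "tau": joint torques, N m; "tool_pos": TCP position; "orientation": TCP orientation; "force": force on the tool from outside, world axes, zero at the start; "moment": the same for the moment, N m; "opening": finger opening in m.
Only numpy, scipy, OpenCV 4.12 (cv2) and the standard library are available. Lean on these libraries where they do the work, as an engineer would, in place of code of your own. Each camera call takes 0.05 s, during which the arm holds its last target.

TASK

Clamp the knife blade on the fixture: turn the black lever clockwise, lifting it off its serrations to swing it back for each new stroke, until the screw turns no further and the pad presses hard on the blade. Then lift the lever once more, swing it back as near as it will go to the stop pin on the column's side, and leave it dropped fully home in the serrations, the screw still tight. Do not shift the blade, and leave the things around where they are.

Things in the scene. Friction and masses are not known exactly. Their poses are not given: they have to be found in the camera images.
- fixture: Grey cast C-shaped blade clamp fixed to the bench: base plate 200 x 180 x 18 mm, column 32 x 80 mm on its -x side, top disc of radius 62 mm, 104 mm high. Origin: on the vertical screw axis at bench level; z up, x from the column (robot's side) to the open mouth, y along the blade; yawed up to 0.35 rad. A black lever turns about the screw axis above the disc.
- grip (a point): Middle of the lever's upright round black grip (22 mm diameter, from 118 to 178 mm above the bench), 100 mm from the screw axis: 155 mm above the bench when the lever is home, 161 when it rides on the serrations' tips. Lever arm 14 mm wide, z 118 to 130 mm; hub radius 31.5 mm, top at 134 mm. It lifts straight up by up to 16 mm against a spring (5 to 11 N in all) and springs back down.
- serrations (a point): Tips of the serrated ring under the lever's hub, on the screw axis. 16 square-flanked serrations, 6 mm high, 22.5 deg apart, about 0.08 rad play. Lifted more than 6 mm the lever swings freely; home between them it turns the screw with it, both ways; set down on the tips it slides over them with little drag and drops into the next gap when turned.
- rest_stop (a point): Top of the stop pin on the column's side (steel, 8 mm thick, 50 mm off the screw axis, 134 mm high). It stops the lever when the lever points 150 deg counter-clockwise (from above) from the fixture's +x. At the start the lever lies 0 to 0.6 rad clockwise of this.
- far_stop (a point): Top of the other stop pin, same size. It stops the lever at 30 deg from the fixture's +x, so the swing is 120 deg (2.1 rad). Clockwise, from the rest stop to the far stop, tightens.
- pad: Steel pad under the screw, 32 mm diameter, 10 mm thick, moving only up and down, 3 mm down per rad of screw. Origin on the screw axis 39.2 mm below its underside. 2.7 to 3.2 rad lead to the screw's dead stop (unreadable: feel it); the sprung pad (30 N/mm) meets the blade 0.8 rad before. Turning takes about 3.5 N at the grip, 6 N as it presses. The screw stays where it is left.
- blade: The bare metal knife blade blank, 210 mm long along its y, 28 mm wide, 4 mm thick, loose on the 28 mm high bed under the pad, its ends sticking out either side. Origin: centre of its underside.
- glue: White glue bottle, 44 mm diameter, 110 mm high, upright; origin at its underside.
- hammer: Hammer lying on the bench; origin at its underside.
- file: Steel file with wooden handle, 300 mm long, lying beyond the fixture; origin at its underside.
- pliers: Pliers with red grips, about 160 mm long, lying on the bench left of the fixture; origin at the underside of the pivot.
- scale: Wooden handle scale, 110 x 30 x 8 mm, lying between robot and fixture; origin at its underside.
- jar: Glass jar with steel lid, 60 mm diameter, 70 mm high, upright, right of the fixture; origin at its underside.
Things that resemble listed ones, but are neither listed nor needed, are in the scene too. Several things have the shape of the blade; the one meant has the colours described above.

How it is judged:
By the outcome, as a careful person would: the job done as asked, in the order asked, and still so for the second after the job is handed in, with the robot touching nothing.
It also fails if it takes over 67 s, if anything falls off the work surface, if the arm or the gripper's body presses on something with over 40 N, if the wrist force passes 120 N, or if a joint passes its speed limit or range.

## Working session

There is one attempt and no reset: what is moved stays moved. The work goes in short steps, Python scripts to look and compute and a tool call to move; the robot and the scene stay as the last step left them, time stands still between calls to the robot, and variables do not carry over. Pictures are saved under pics/ and viewed, and the job is handed in when it is done.

Besides the shell and the picture viewer there is one more tool, called after "Emit:" in YAML: its name, and indented under it one key for each argument. drive_tool: Moves the arm, as the interface text tells. Shifts and turns lie within -1 to 1; 1 stands for 0.15 m of shift or 60 degrees of turn. Its arguments: {"type":"object","properties":{"moves":{"type":"array"},"fingers":{"type":"number"}},"required":["moves"]}

```bash
mkdir -p pics; cat > h.py <<'E'
import numpy as np, cv2
from plant import sensors, vision, ticket, ctrl
def snap(n,f):
    s=vision.snapshot(n); cv2.imwrite('pics/'+f,cv2.cvtColor(s['pixels'],cv2.COLOR_RGB2BGR)); return s
def ray(s,u,v,z):
    R=np.array(s['R']);t=np.array(s['t']);c=-R.T@t
    d=R.T@np.array([(u-s['cx'])/s['fx'],(v-s['cy'])/s['fy'],1]); return c+d*(z-c[2])/d[2]
def proj(s,X):
    p=np.array(s['R'])@np.array(X)+np.array(s['t']); return s['fx']*p[0]/p[2]+s['cx'],s['fy']*p[1]/p[2]+s['cy']
E
python3 - <<'E'
from h import *
import pickle
a=snap('scene','s0.png');b=snap('top','t0.png')
pickle.dump((a,b),open('p0.pkl','wb'))
o=sensors.get_obs();print(o, ctrl.tcp_to_grasp)
for s in(a,b):print(-np.array(s['R']).T@s['t'],s['fx'])
E
```

```text
{'clock': 0.1, 'joint_pos': array([-4.77214729e+01,  2.05874311e+01,  6.39366596e-01, -1.78748254e-02,
       -7.01353840e+01, -1.65063852e+01]), 'qvel': array([-0.07395543, -0.03853898,  0.18325779,  0.0964946 , -0.05718996,
       -0.03694678]), 'tau': array([-2.50998710e-03, -5.84162593e+01,  2.93753850e+01,  7.01547951e+00,
        1.02282269e-02, -5.59702062e-05]), 'tool_pos': array([ 0.29326968, -0.60748175,  0.22571742]), 'orientation': array([-1.79992400e+02, -8.47842064e-02,  1.15766050e+02]), 'force': array([ 0.35644078,  0.26043567, -0.75593619]), 'moment': array([ 0.01436808,  0.00731675, -0.02363095]), 'opening': 0.08762919517647176} 0.0188
[ 0.83592398 -0.70428669  1.22180962] 472.35365625714894
[ 0.15893717 -0.00844764  1.47641632] 510.32285775591976
```

View pics/s0.png

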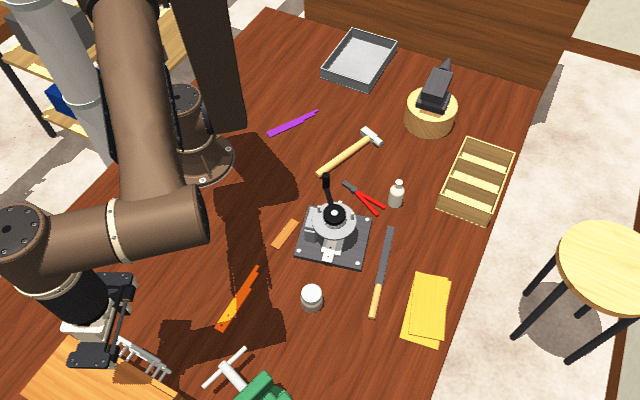

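View pics/t0.png

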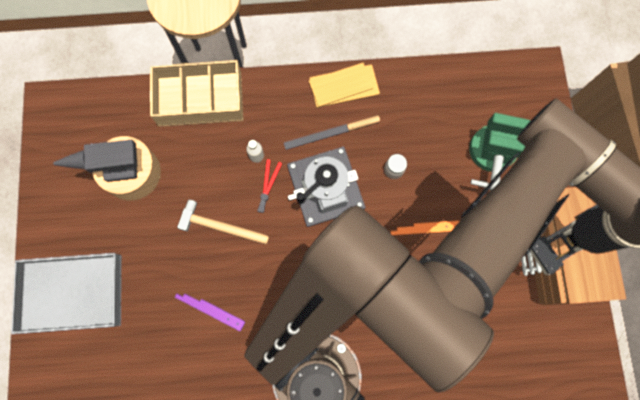

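```bash
python3 - <<'E'
from h import *
import pickle
a,b=pickle.load(open('p0.pkl','rb'))
for s,f,(x0,y0,x1,y1) in((a,'cs.png',(280,160,390,280)),(b,'ct.png',(270,130,380,235))):
    im=cv2.cvtColor(s['pixels'][y0:y1,x0:x1],cv2.COLOR_RGB2BGR)
    cv2.imwrite('pics/'+f,cv2.resize(im,None,fx=5,fy=5,interpolation=cv2.INTER_CUBIC))
E
```

```text
(no output)
```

View pics/cs.png

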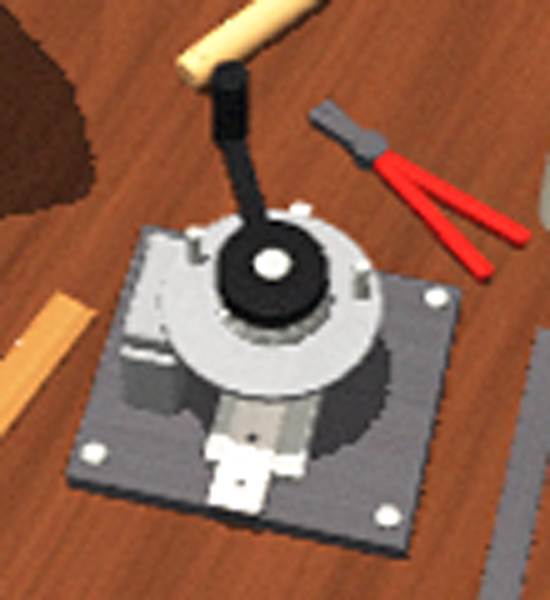

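View pics/ct.png

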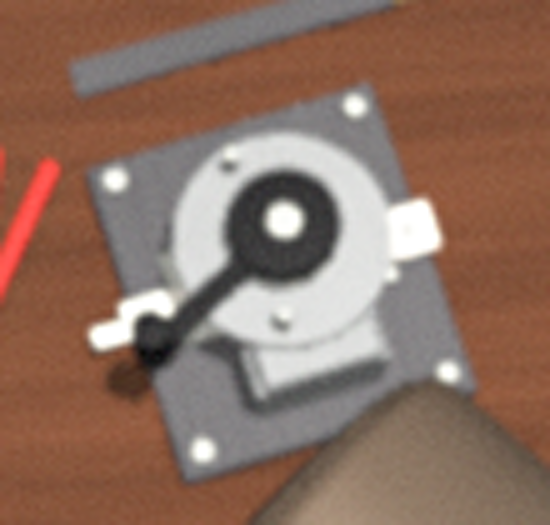

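The fixture is at about top px (327,175) and scene px (334,213). It carries the only black lever, with its grip at top px (300,197) and scene px (326,178). Shapes that could be mistaken for the blade are the purple strip at top (210,311), the orange strip at (425,228) and the file at (315,137). The bare metal blade is the one under the pad, with its ends at top (293,196) and (352,176). Next I'll measure these positions.

```bash
cat >> h.py <<'E'
def tri(ss,uv):
    A=[];B=[]
    for s,(u,v) in zip(ss,uv):
        P=np.hstack([np.array(s['R']),np.array(s['t']).reshape(3,1)]);x=(u-s['cx'])/s['fx'];y=(v-s['cy'])/s['fy']
        for r in(x*P[2]-P[0],y*P[2]-P[1]):A.append(r[:3]);B.append(-r[3])
    return np.linalg.lstsq(np.array(A),np.array(B),rcond=None)[0]
E
python3 - <<'E'
from h import *
import pickle
a,b=pickle.load(open('p0.pkl','rb'))
T=lambda x,y:(x/5+270-.4,y/5+130-.4); S=lambda x,y:(x/5+280-.4,y/5+160-.4)
print('cap',ray(b,*T(285,220),.136),ray(a,*S(272,263),.136),tri((a,b),(S(272,263),T(285,220))))
bt=[ray(b,*T(*p),.02) for p in((115,181),(355,106),(449,373),(203,450))]
for p in bt:print(p)
print('cent',np.mean(bt,0))
print('sc',[ray(a,*S(*p),.02) for p in((437,297),(387,516),(93,453))])
for i,j in((1,2),(0,3)):
    d=bt[i]-bt[j];print('xdir yaw',np.degrees(np.arctan2(d[1],d[0])))
for i,j in((1,0),(2,3)):
    d=bt[j]-bt[i];print('ydir-90',np.degrees(np.arctan2(d[1],d[0]))-90)
print('grip top',ray(b,*T(152,330),.178),ray(a,*S(230,70),.178),tri((a,b),(S(230,70),T(152,330))))
print('pins', ray(b,*T(230,158),.134),ray(b,*T(283,316),.134))
print('pins s', ray(a,*S(192,236),.134),ray(a,*S(361,268),.134))
E
```

```text
cap [ 0.54180038 -0.06671905  0.136     ] [ 0.53692393 -0.06283575  0.136     ] [ 0.53929778 -0.06674408  0.14329874]
[0.60632566 0.02721597 0.02      ]
[ 0.6425509  -0.11906166  0.02      ]
[ 0.47527045 -0.16022893  0.02      ]
[ 0.4400252  -0.01347165  0.02      ]
cent [ 0.54104305 -0.06638657  0.02      ]
sc [array([0.603901  , 0.02905914, 0.02      ]), array([ 0.63872765, -0.11735168,  0.02      ]), array([ 0.47143454, -0.15816526,  0.02      ])]
xdir yaw 13.825595442402726
xdir yaw 13.748098454483296
ydir-90 13.90929668879889
ydir-90 13.504410459490316
grip top [0.47526435 0.00917671 0.178     ] [0.47039611 0.01672321 0.178     ] [0.47338733 0.00946352 0.18778385]
pins [ 0.57984084 -0.03941606  0.134     ] [ 0.48859325 -0.06153454  0.134     ]
pins s [ 0.48902497 -0.06588879  0.134     ] [ 0.58121242 -0.04233675  0.134     ]
```

```bash
cat >> h.py <<'E'
from scipy.spatial.transform import Rotation as Ro
AX=np.array([0.5395,-0.0650])
def rows(ts,o=None):
    o=o or sensors.get_obs(); R0=Ro.from_euler('xyz',o['orientation'],degrees=True);out=[]
    for x,y,z,yaw in ts:
        d=R0.inv().apply(np.array([x,y,z])-o['tool_pos'])/.15
        r=(R0.inv()*Ro.from_euler('xyz',[180,0,yaw],degrees=True)).as_rotvec()/np.radians(60)
        out.append([round(float(v),3) for v in (*d,*r)])
    for r in out: print(r)
def arc(th,r,z): # world lever angle deg -> TCP target
    t=np.radians(th); return (AX[0]+r*np.cos(t),AX[1]+r*np.sin(t),z,th+90)
def st():
    o=sensors.get_obs();p=o['tool_pos'];d=p[:2]-AX
    print('t %.2f p %s rpy %s F %s M %s op %.4f th %.2f r %.4f'%(o['clock'],p.round(4),o['orientation'].round(2),o['force'].round(1),o['moment'].round(2),o['opening'],np.degrees(np.arctan2(d[1],d[0])),np.hypot(*d)))
E
python3 - <<'E'
from h import *
rows([(0.32,-.56,.28,135),(.35,-.5,.28,150),(.37,-.46,.28,160)])
E
```

```text
[0.208, 0.298, -0.362, 0.0, -0.001, -0.321]
[0.481, 0.652, -0.361, 0.0, -0.001, -0.571]
[0.664, 0.888, -0.361, 0.0, -0.001, -0.737]
```

Emit:
drive_tool:
  moves:
    - [0.05, 0.1, -0.2, 0, 0, -0.12]
    - [0.2, 0.3, -0.36, 0, 0, -0.24]
    - [0.3, 0.5, -0.36, 0, 0, -0.36]
    - [0.45, 0.65, -0.36, 0, 0, -0.5]
    - [0.6, 0.85, -0.36, 0, 0, -0.62]
    - [0.66, 0.89, -0.36, 0, 0, -0.74]
    - [0.66, 0.89, -0.36, 0, 0, -0.74]

```text
clock: 0.8
tool_pos: [0.3711, -0.4588, 0.28]
orientation: [179.9, -0.1, 160.4]
force: [0.9, -1.1, -0.2]
opening: 0.0873
```

```bash
python3 - <<'E'
from h import *
st()
rows([(.39,-.36,.28,190),(.40,-.32,.28,205)])
E
```

```text
t 0.80 p [ 0.3711 -0.4588  0.28  ] rpy [ 1.7993e+02 -5.0000e-02  1.6045e+02] F [ 0.9 -1.1 -0.2] M [-0.05  0.09 -0.01] op 0.0873 th -113.16 r 0.4283
[0.101, 0.663, 0.001, 0.001, -0.001, -0.493]
[0.128, 0.936, 0.001, 0.001, -0.0, -0.743]
```

Emit:
drive_tool:
  moves:
    - [0.02, 0.2, 0, 0, 0, -0.13]
    - [0.05, 0.4, 0, 0, 0, -0.26]
    - [0.09, 0.6, 0, 0, 0, -0.39]
    - [0.11, 0.8, 0, 0, 0, -0.52]
    - [0.13, 0.94, 0, 0, 0, -0.65]
    - [0.13, 0.94, 0, 0, 0, -0.75]

```text
clock: 1.4
tool_pos: [0.4001, -0.3181, 0.2804]
orientation: [179.9, 0.0, -154.3]
force: [-0.4, -0.2, -0.1]
opening: 0.0879
```

```bash
python3 - <<'E'
from h import *
st()
rows([(.42,-.2,.25,221)])
E
```

```text
t 1.40 p [ 0.4001 -0.3181  0.2804] rpy [ 1.7991e+02  4.0000e-02 -1.5435e+02] F [-0.4 -0.2 -0.1] M [-0.11  0.1   0.05] op 0.0879 th -118.85 r 0.2889
[-0.46, 0.652, 0.204, 0.001, 0.001, -0.256]
```

Emit:
drive_tool:
  moves:
    - [-0.15, 0.2, 0, 0, 0, -0.13]
    - [-0.3, 0.45, 0, 0, 0, -0.25]
    - [-0.46, 0.65, 0, 0, 0, -0.25]
    - [-0.6, 0.85, 0, 0, 0, -0.25]

```text
clock: 1.8
tool_pos: [0.4261, -0.1633, 0.2806]
orientation: [179.9, 0.1, -139.6]
force: [1.2, 0.6, 0.1]
opening: 0.0882
```

```bash
python3 - <<'E'
from h import *
st()
rows([arc(131,.1,.25)])
E
```

```text
t 1.80 p [ 0.4261 -0.1633  0.2806] rpy [ 1.7992e+02  6.0000e-02 -1.3957e+02] F [1.2 0.6 0.1] M [-0.09  0.02 -0.02] op 0.0882 th -139.06 r 0.1501
[-0.994, 0.675, 0.206, 0.001, 0.001, -0.01]
```

Emit:
drive_tool:
  moves:
    - [-0.25, 0.17, 0, 0, 0, -0.01]
    - [-0.5, 0.34, 0, 0, 0, -0.01]
    - [-0.75, 0.51, 0.1, 0, 0, -0.01]
    - [-0.99, 0.675, 0.2, 0, 0, -0.01]
    - [-0.99, 0.675, 0.2, 0, 0, -0.01]

```text
clock: 2.3
tool_pos: [0.4738, 0.0132, 0.2487]
orientation: [179.8, -0.1, -139.0]
force: [-0.5, -0.7, -0.3]
opening: 0.0877
```

```bash
python3 - <<'E'
from h import *
import pickle
st()
a=snap('scene','s1.png');b=snap('top','t1.png');pickle.dump((a,b),open('p1.pkl','wb'))
x=np.hstack([cv2.resize(cv2.cvtColor(s['pixels'][y:y+110,x:x+110],cv2.COLOR_RGB2BGR),None,fx=3.6,fy=3.6,interpolation=cv2.INTER_CUBIC) for s,x,y in((a,275,140),(b,265,120))])
cv2.imwrite('pics/c1.png',x)
E
```

```text
t 2.30 p [0.4738 0.0132 0.2487] rpy [ 1.7983e+02 -9.0000e-02 -1.3897e+02] F [-0.5 -0.7 -0.3] M [-0.12  0.16  0.  ] op 0.0877 th 130.02 r 0.1021
```

View pics/c1.png

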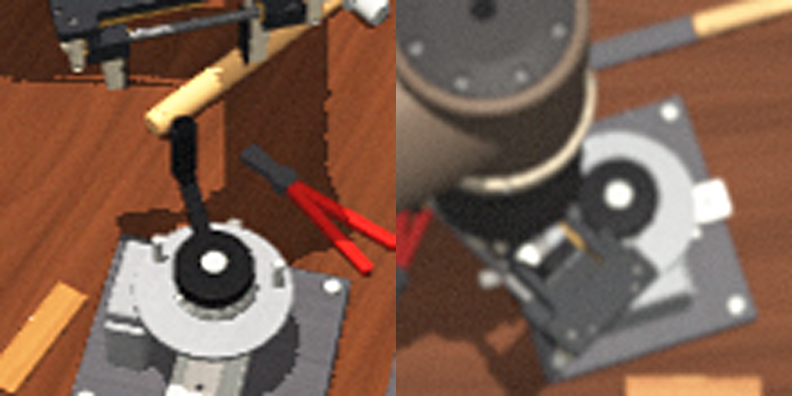

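The fingers straddle the grip: tips at crop (115,70) and (255,40), grip top at (183,120). I'll lower next.

Emit:
drive_tool:
  moves:
    - [0, 0, 0.15, 0, 0, 0]
    - [0, 0, 0.3, 0, 0, 0]
    - [0, 0, 0.45, 0, 0, 0]
    - [0, 0, 0.6, 0, 0, 0]
    - [0, 0, 0.7, 0, 0, 0]
    - [0, 0, 0.73, 0, 0, 0]
    - [0, 0, 0.73, 0, 0, 0]

```text
clock: 3.1
tool_pos: [0.4733, 0.0095, 0.1407]
orientation: [179.9, -0.1, -139.1]
force: [0.6, 1.7, 1.2]
opening: 0.0875
```

Emit:
drive_tool:
  moves:
    - [0, 0, 0, 0, 0, 0]
    - [0, 0, 0, 0, 0, 0]
    - [0, 0, 0, 0, 0, 0]
    - [0, 0, 0, 0, 0, 0]
    - [0, 0, 0, 0, 0, 0]
  fingers: -0.6

```text
clock: 3.6
tool_pos: [0.4734, 0.0096, 0.141]
orientation: [179.9, -0.1, -139.1]
force: [-0.6, 1.2, 0.1]
opening: 0.0534
```

```bash
python3 - <<'E'
from h import *
st()
E
```

```text
t 3.60 p [0.4734 0.0096 0.141 ] rpy [ 1.7991e+02 -7.0000e-02 -1.3913e+02] F [-0.6  1.2  0.1] M [-0.04  0.11  0.03] op 0.0534 th 131.52 r 0.0997
```

Emit:
drive_tool:
  moves:
    - [0, 0, 0, 0, 0, 0]
    - [0, 0, 0, 0, 0, 0]
    - [0, 0, 0, 0, 0, 0]
    - [0, 0, 0, 0, 0, 0]
    - [0, 0, 0, 0, 0, 0]
  fingers: -1

```text
clock: 4.1
tool_pos: [0.4736, 0.0098, 0.141]
orientation: [179.9, -0.0, -139.1]
force: [0.2, 1.1, -0.3]
opening: 0.0216
```

```bash
python3 - <<'E'
from h import *
st()
rows([arc(t,.1,.141) for t in (127,121,115,109,103,97,91,91)])
E
```

```text
t 4.10 p [0.4736 0.0098 0.141 ] rpy [ 1.7991e+02 -5.0000e-02 -1.3912e+02] F [ 0.2  1.1 -0.3] M [ 0.29  0.11 -0.02] op 0.0216 th 131.41 r 0.0997
[-0.051, 0.001, -0.0, 0.002, -0.001, 0.065]
[-0.12, -0.008, -0.0, 0.001, -0.001, 0.165]
[-0.189, -0.023, -0.0, 0.001, -0.001, 0.265]
[-0.255, -0.046, -0.0, 0.001, -0.001, 0.365]
[-0.318, -0.075, -0.0, 0.001, -0.001, 0.465]
[-0.378, -0.111, -0.001, 0.001, -0.001, 0.565]
[-0.434, -0.153, -0.001, 0.001, -0.001, 0.665]
[-0.434, -0.153, -0.001, 0.001, -0.001, 0.665]
```

Emit:
drive_tool:
  moves:
    - [-0.05, 0, 0, 0, 0, 0.065]
    - [-0.12, -0.008, 0, 0, 0, 0.165]
    - [-0.19, -0.023, 0, 0, 0, 0.265]
    - [-0.19, -0.023, 0, 0, 0, 0.265]

```text
clock: 4.5
tool_pos: [0.4981, 0.0258, 0.1406]
orientation: [180.0, -0.1, -155.1]
force: [0.8, -3.5, 0.6]
opening: 0.0214
```

```bash
python3 - <<'E'
from h import *
st()
rows([arc(t,.1,.141) for t in (109,103,97,91,85,79,73,67)])
E
```

```text
t 4.50 p [0.4981 0.0258 0.1406] rpy [ 1.7996e+02 -1.2000e-01 -1.5514e+02] F [ 0.8 -3.5  0.6] M [-0.93 -0.23 -0.19] op 0.0214 th 114.50 r 0.0998
[-0.064, -0.002, -0.003, 0.001, -0.002, 0.098]
[-0.133, -0.013, -0.003, 0.0, -0.002, 0.198]
[-0.2, -0.031, -0.003, 0.0, -0.002, 0.298]
[-0.266, -0.056, -0.003, 0.0, -0.002, 0.398]
[-0.328, -0.087, -0.003, 0.0, -0.002, 0.498]
[-0.386, -0.125, -0.003, -0.0, -0.002, 0.598]
[-0.441, -0.169, -0.003, -0.0, -0.002, 0.698]
[-0.49, -0.218, -0.004, -0.0, -0.002, 0.798]
```

Emit:
drive_tool:
  moves:
    - [-0.064, -0.002, 0, 0, 0, 0.098]
    - [-0.133, -0.013, 0, 0, 0, 0.198]
    - [-0.2, -0.031, 0, 0, 0, 0.298]
    - [-0.266, -0.056, 0, 0, 0, 0.398]
    - [-0.328, -0.087, 0, 0, 0, 0.498]
    - [-0.386, -0.125, 0, 0, 0, 0.598]
    - [-0.441, -0.169, 0, 0, 0, 0.698]
    - [-0.49, -0.218, 0, 0, 0, 0.798]

```text
clock: 5.3
tool_pos: [0.5786, 0.0273, 0.14]
orientation: [-180.0, -0.1, 156.9]
force: [0.8, 2.0, -4.8]
opening: 0.0216
```

```bash
python3 - <<'E'
from h import *
st()
rows([arc(t,.1,.141) for t in (65,60,55,51,48)])
E
```

```text
t 5.30 p [0.5786 0.0273 0.14  ] rpy [-1.7996e+02 -1.4000e-01  1.5692e+02] F [ 0.8  2.  -4.8] M [ 0.51 -0.49  0.43] op 0.0216 th 67.06 r 0.1003
[-0.024, -0.002, -0.007, -0.001, -0.002, 0.032]
[-0.082, -0.007, -0.007, -0.001, -0.002, 0.115]
[-0.139, -0.016, -0.007, -0.001, -0.002, 0.199]
[-0.184, -0.027, -0.007, -0.001, -0.002, 0.265]
[-0.218, -0.038, -0.007, -0.001, -0.002, 0.315]
```

Emit:
drive_tool:
  moves:
    - [-0.024, -0.002, 0, 0, 0, 0.03]
    - [-0.08, -0.007, 0, 0, 0, 0.115]
    - [-0.139, -0.016, 0, 0, 0, 0.2]
    - [-0.184, -0.027, 0, 0, 0, 0.265]
    - [-0.218, -0.038, 0, 0, 0, 0.315]

```text
clock: 5.8
tool_pos: [0.607, 0.0099, 0.1398]
orientation: [180.0, -0.1, 138.1]
force: [1.9, 4.0, -3.4]
opening: 0.0219
```

```bash
cat >> h.py <<'E'
def look(n):
    a=snap('scene',n+'s.png');b=snap('top',n+'t.png')
    x=np.hstack([cv2.resize(cv2.cvtColor(s['pixels'][y:y+110,x:x+110],cv2.COLOR_RGB2BGR),None,fx=3.6,fy=3.6,interpolation=cv2.INTER_CUBIC) for s,x,y in((a,280,160),(b,265,120))])
    cv2.imwrite('pics/c'+n+'.png',x)
E
python3 - <<'E'
from h import *
st()
look('2')
st()
E
```

```text
t 5.80 p [0.607  0.0099 0.1398] rpy [ 1.7998e+02 -1.0000e-01  1.3810e+02] F [ 1.9  4.  -3.4] M [ 1.22 -1.1   0.38] op 0.0219 th 47.95 r 0.1008
t 5.90 p [0.6072 0.0097 0.1399] rpy [ 1.7998e+02 -9.0000e-02  1.3815e+02] F [ 4.   2.6 -3.9] M [ 1.14 -1.58  0.36] op 0.0213 th 47.82 r 0.1008
```

View pics/c2.png

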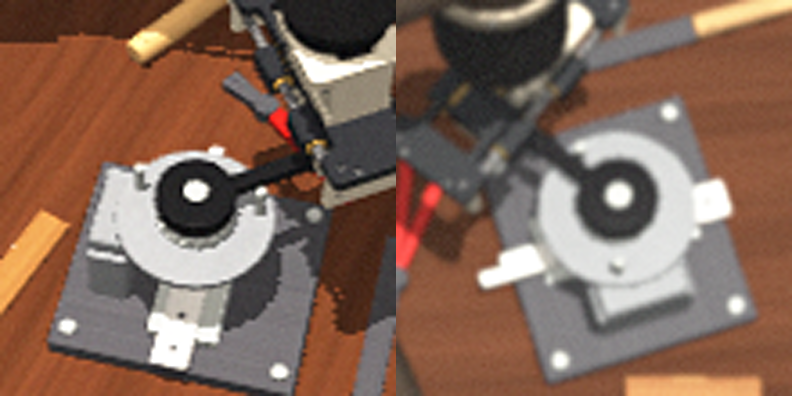

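Emit:
drive_tool:
  moves:
    - [0, 0, -0.02, 0, 0, 0]
    - [0, 0, -0.04, 0, 0, 0]
    - [0, 0, -0.06, 0, 0, 0]
    - [0, 0, -0.075, 0, 0, 0]
    - [0, 0, -0.075, 0, 0, 0]

```text
clock: 6.4
tool_pos: [0.607, 0.0097, 0.1512]
orientation: [180.0, -0.1, 138.2]
force: [4.9, 0.7, -10.2]
opening: 0.0214
```

```bash
python3 - <<'E'
from h import *
st()
rows([arc(t,.1,.151) for t in (51,57,64,71,78,85,92,99)])
E
```

```text
t 6.40 p [0.607  0.0097 0.1512] rpy [ 1.7998e+02 -9.0000e-02  1.3817e+02] F [  4.9   0.7 -10.2] M [ 0.16 -1.88  0.31] op 0.0214 th 47.88 r 0.1006
[0.036, -0.005, 0.001, 0.0, -0.002, -0.047]
[0.106, -0.012, 0.001, 0.0, -0.002, -0.147]
[0.185, -0.03, 0.001, 0.0, -0.002, -0.264]
[0.262, -0.057, 0.002, 0.001, -0.001, -0.381]
[0.335, -0.093, 0.002, 0.001, -0.001, -0.497]
[0.403, -0.137, 0.002, 0.001, -0.001, -0.614]
[0.465, -0.19, 0.002, 0.001, -0.001, -0.731]
[0.52, -0.25, 0.002, 0.001, -0.001, -0.847]
```

Emit:
drive_tool:
  moves:
    - [0.036, -0.005, 0, 0, 0, -0.047]
    - [0.106, -0.012, 0, 0, 0, -0.147]
    - [0.185, -0.03, 0, 0, 0, -0.264]
    - [0.262, -0.057, 0, 0, 0, -0.38]
    - [0.335, -0.093, 0, 0, 0, -0.5]
    - [0.403, -0.137, 0, 0, 0, -0.614]
    - [0.465, -0.19, 0, 0, 0, -0.73]
    - [0.52, -0.25, 0, 0, 0, -0.847]

```text
clock: 7.2
tool_pos: [0.5225, 0.0332, 0.1509]
orientation: [180.0, -0.1, -170.7]
force: [3.7, -2.0, -10.2]
opening: 0.0214
```

```bash
python3 - <<'E'
from h import *
st()
rows([arc(t,.1,.151) for t in (106,113,120,127,134,141,148,154)])
E
```

```text
t 7.20 p [0.5225 0.0332 0.1509] rpy [ 1.7995e+02 -1.4000e-01 -1.7072e+02] F [  3.7  -2.  -10.2] M [-0.81 -1.42  0.32] op 0.0214 th 99.81 r 0.0997
[0.072, -0.002, -0.0, 0.001, -0.002, -0.112]
[0.152, -0.017, -0.0, 0.001, -0.002, -0.229]
[0.23, -0.041, -0.0, 0.001, -0.002, -0.345]
[0.304, -0.074, 0.0, 0.001, -0.002, -0.462]
[0.374, -0.117, 0.0, 0.002, -0.002, -0.579]
[0.438, -0.167, 0.0, 0.002, -0.002, -0.695]
[0.495, -0.225, 0.0, 0.002, -0.002, -0.812]
[0.538, -0.28, 0.001, 0.002, -0.002, -0.912]
```

```bash
python3 - <<'E'
from h import *
look('3')
st()
E
```

```text
t 7.30 p [0.5222 0.0331 0.1513] rpy [ 1.7993e+02 -1.2000e-01 -1.7090e+02] F [  3.4  -1.1 -10.7] M [-0.3  -1.24  0.33] op 0.0217 th 100.01 r 0.0997
```

View pics/c3.png

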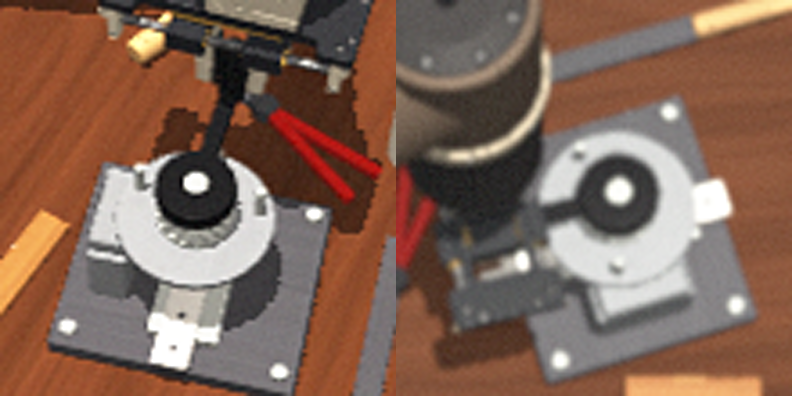

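The hub has risen in the scene view (crop y about 195 to 188) and the serrations are exposed below it at (197,230). The lever is lifted, so I'll carry on swinging back.

Emit:
drive_tool:
  moves:
    - [0.072, -0.002, 0, 0, 0, -0.11]
    - [0.152, -0.017, 0, 0, 0, -0.23]
    - [0.23, -0.04, 0, 0, 0, -0.345]
    - [0.304, -0.074, 0, 0, 0, -0.46]
    - [0.374, -0.117, 0, 0, 0, -0.58]
    - [0.438, -0.167, 0, 0, 0, -0.695]
    - [0.495, -0.225, 0, 0, 0, -0.81]
    - [0.538, -0.28, 0, 0, 0, -0.91]

```text
clock: 8.1
tool_pos: [0.4488, -0.0221, 0.1512]
orientation: [179.9, -0.1, -116.3]
force: [7.1, -4.0, -14.2]
opening: 0.0217
```

```bash
python3 - <<'E'
from h import *
st()
rows([arc(t,.1,.151) for t in (157,159.5,161.5)])
E
```

```text
t 8.10 p [ 0.4488 -0.0221  0.1512] rpy [ 1.7985e+02 -6.0000e-02 -1.1629e+02] F [  7.1  -4.  -14.2] M [-1.49 -2.21 -0.09] op 0.0217 th 154.67 r 0.1003
[0.027, -0.003, 0.002, 0.003, -0.001, -0.055]
[0.056, -0.005, 0.002, 0.003, -0.001, -0.096]
[0.079, -0.008, 0.002, 0.003, -0.001, -0.13]
```

```bash
sed -i 's/AX=np.array.*/AX=np.array([0.5410,-0.0662])/' h.py; python3 - <<'E'
from h import *
st()
rows([arc(t,.1,.151) for t in (157,159.5,161)])
E
```

```text
t 8.10 p [ 0.4488 -0.0221  0.1512] rpy [ 1.7985e+02 -6.0000e-02 -1.1629e+02] F [  7.1  -4.  -14.2] M [-1.49 -2.21 -0.09] op 0.0217 th 154.42 r 0.1022
[0.03, -0.016, 0.002, 0.003, -0.001, -0.055]
[0.059, -0.018, 0.002, 0.003, -0.001, -0.096]
[0.076, -0.02, 0.002, 0.003, -0.001, -0.121]
```

Emit:
drive_tool:
  moves:
    - [0.03, -0.016, 0, 0, 0, -0.055]
    - [0.06, -0.018, 0, 0, 0, -0.096]
    - [0.08, -0.02, 0, 0, 0, -0.125]
    - [0.093, -0.022, 0, 0, 0, -0.145]
    - [0.093, -0.022, 0, 0, 0, -0.145]

```text
clock: 8.6
tool_pos: [0.4437, -0.0366, 0.1504]
orientation: [179.6, -0.1, -107.8]
force: [-5.2, 1.0, -9.8]
opening: 0.0213
```

```bash
python3 - <<'E'
from h import *
st()
E
```

```text
t 8.60 p [ 0.4437 -0.0366  0.1504] rpy [ 1.7963e+02 -1.4000e-01 -1.0776e+02] F [-5.2  1.  -9.8] M [ 0.38  1.85 -0.05] op 0.0213 th 163.08 r 0.1017
```

```bash
sed -i 's/AX=np.array.*/AX=np.array([0.5393,-0.0652])/' h.py; python3 - <<'E'
from h import *
st()
rows([arc(162.7,.1,.1398)])
E
```

```text
t 8.60 p [ 0.4437 -0.0366  0.1504] rpy [ 1.7963e+02 -1.4000e-01 -1.0776e+02] F [-5.2  1.  -9.8] M [ 0.38  1.85 -0.05] op 0.0213 th 163.35 r 0.0998
[-0.008, 0.001, 0.071, 0.006, -0.002, -0.008]
```

Emit:
drive_tool:
  moves:
    - [-0.008, 0.001, 0, 0.006, 0, -0.008]
    - [-0.008, 0.001, 0.02, 0.006, 0, -0.008]
    - [-0.008, 0.001, 0.04, 0.006, 0, -0.008]
    - [-0.008, 0.001, 0.06, 0.006, 0, -0.008]
    - [-0.008, 0.001, 0.071, 0.006, 0, -0.008]
    - [-0.008, 0.001, 0.071, 0.006, 0, -0.008]

```text
clock: 9.2
tool_pos: [0.4437, -0.0356, 0.1396]
orientation: [180.0, -0.2, -107.3]
force: [-2.9, -4.0, -7.6]
opening: 0.0216
```

```bash
python3 - <<'E'
from h import *
st()
rows([arc(t,.1,.1398) for t in (160,156,150,144,138,132,126,120)])
E
```

```text
t 9.20 p [ 0.4437 -0.0356  0.1396] rpy [ 1.7997e+02 -1.7000e-01 -1.0730e+02] F [-2.9 -4.  -7.6] M [-1.66  0.87 -0.45] op 0.0216 th 162.83 r 0.1001
[-0.033, -0.001, -0.002, 0.0, -0.003, 0.045]
[-0.079, -0.005, -0.002, 0.0, -0.003, 0.112]
[-0.148, -0.017, -0.002, 0.0, -0.003, 0.212]
[-0.215, -0.036, -0.002, 0.0, -0.003, 0.312]
[-0.28, -0.062, -0.002, -0.0, -0.003, 0.412]
[-0.342, -0.094, -0.003, -0.0, -0.003, 0.512]
[-0.4, -0.133, -0.003, -0.0, -0.003, 0.612]
[-0.454, -0.177, -0.003, -0.001, -0.003, 0.712]
```

Emit:
drive_tool:
  moves:
    - [0, 0, 0.01, 0, 0, 0]
    - [0, 0, 0.02, 0, 0, 0]
    - [0, 0, 0.02, 0, 0, 0]

```text
clock: 9.5
tool_pos: [0.4435, -0.0359, 0.1367]
orientation: [180.0, -0.2, -107.3]
force: [-3.0, -3.0, -3.6]
opening: 0.0212
```

```bash
python3 - <<'E'
from h import *
st()
look('4')
st()
E
```

```text
t 9.50 p [ 0.4435 -0.0359  0.1367] rpy [ 179.96   -0.21 -107.29] F [-3.  -3.  -3.6] M [-1.45  1.47 -0.41] op 0.0212 th 163.01 r 0.1001
t 9.60 p [ 0.4435 -0.0359  0.1367] rpy [ 179.96   -0.21 -107.3 ] F [-3.6 -3.7 -5.6] M [-1.41  1.49 -0.36] op 0.0214 th 163.00 r 0.1001
```

View pics/c4.png

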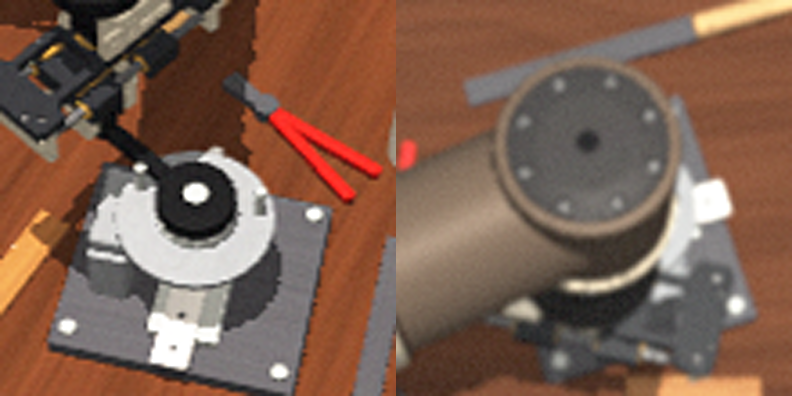

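```bash
cat >> h.py <<'E'
def cap(f):
    im=cv2.imread('pics/'+f)[198:224,322:348].astype(float).min(2)
    w=np.clip(im-120,0,None); n,l,stt,c=cv2.connectedComponentsWithStats((im>120).astype(np.uint8))
    k=min(range(1,n),key=lambda i:np.hypot(*(c[i]-[12,13]))+ (100 if stt[i,4]<5 else 0)); m=(l==k); y,x=np.nonzero(m); ww=w[m]
    return round((x*ww).sum()/ww.sum()+322,2),round((y*ww).sum()/ww.sum()+198,2),int(m.sum())
E
python3 - <<'E'
from h import *
for f in('s0','s1','2s','3s','4s'):print(f,cap(f+'.png'))
import pickle
a,_=pickle.load(open('p0.pkl','rb'))
for z in(.136,.142,.147):print(proj(a,[AX[0],AX[1],z]))
E
```

```text
s0 (np.float64(333.89), np.float64(212.2), 34)
s1 (np.float64(333.88), np.float64(212.2), 34)
2s (np.float64(333.89), np.float64(212.54), 35)
3s (np.float64(333.89), np.float64(210.22), 36)
4s (np.float64(333.87), np.float64(213.15), 33)
(np.float64(334.3927430704772), np.float64(213.17651823345753))
(np.float64(334.4307506632078), np.float64(211.97859889288412))
(np.float64(334.46264629997916), np.float64(210.9733155422866))
```

The cap heights show the lever started about 5 mm above where it is now, so it was resting on the serration tips. My first stroke may therefore have turned the screw little. I'll lower it until it's fully home.

Emit:
drive_tool:
  moves:
    - [0, 0, 0.01, 0, 0, 0]
    - [0, 0, 0.02, 0, 0, 0]
    - [0, 0, 0.02, 0, 0, 0]

```text
clock: 9.9
tool_pos: [0.4435, -0.0362, 0.1349]
orientation: [180.0, -0.2, -107.3]
force: [-9.0, -2.5, 7.0]
opening: 0.0211
```

```bash
python3 - <<'E'
from h import *
st()
look('5')
print(cap('5s.png'))
st()
rows([arc(t,.1,.134) for t in (160,156,150,144,138,132,126,120)])
E
```

```text
t 9.90 p [ 0.4435 -0.0362  0.1349] rpy [ 179.97   -0.24 -107.28] F [-9.  -2.5  7. ] M [-0.85  3.36 -0.4 ] op 0.0211 th 163.15 r 0.1001
(np.float64(333.92), np.float64(213.53), 39)
t 10.00 p [ 0.4435 -0.0362  0.1349] rpy [ 179.98   -0.23 -107.28] F [-9.  -1.6  8.2] M [-0.83  3.43 -0.38] op 0.0215 th 163.14 r 0.1001
[-0.037, -0.002, 0.006, 0.0, -0.004, 0.045]
[-0.083, -0.005, 0.006, 0.0, -0.004, 0.112]
[-0.152, -0.017, 0.006, -0.0, -0.004, 0.212]
[-0.219, -0.036, 0.005, -0.0, -0.004, 0.312]
[-0.284, -0.062, 0.005, -0.001, -0.004, 0.412]
[-0.345, -0.094, 0.005, -0.001, -0.004, 0.512]
[-0.403, -0.133, 0.005, -0.001, -0.004, 0.612]
[-0.457, -0.178, 0.004, -0.001, -0.004, 0.712]
```

It bottoms out at TCP z 0.135 (+7 N), 6.6 mm below the start, so it's home. Now the driving stroke.

Emit:
drive_tool:
  moves:
    - [-0.037, -0.002, 0, 0, 0, 0.045]
    - [-0.083, -0.005, 0, 0, 0, 0.11]
    - [-0.118, -0.01, 0, 0, 0, 0.16]
    - [-0.152, -0.017, 0, 0, 0, 0.21]
    - [-0.152, -0.017, 0, 0, 0, 0.21]

```text
clock: 10.5
tool_pos: [0.4529, -0.0151, 0.1351]
orientation: [-180.0, -0.3, -119.9]
force: [-2.9, -5.2, -3.4]
opening: 0.0212
```

```bash
python3 - <<'E'
from h import *
st()
rows([arc(t,.1,.135) for t in (145,139,133,127,121,115,109,103)])
E
```

```text
t 10.50 p [ 0.4529 -0.0151  0.1351] rpy [-179.96   -0.27 -119.95] F [-2.9 -5.2 -3.4] M [-1.64  1.38 -0.45] op 0.0212 th 149.92 r 0.0999
[-0.057, -0.002, 0.0, -0.001, -0.004, 0.084]
[-0.126, -0.012, -0.0, -0.001, -0.004, 0.184]
[-0.194, -0.029, -0.0, -0.001, -0.004, 0.284]
[-0.259, -0.053, -0.001, -0.002, -0.004, 0.384]
[-0.322, -0.083, -0.001, -0.002, -0.004, 0.484]
[-0.381, -0.12, -0.001, -0.002, -0.004, 0.584]
[-0.436, -0.163, -0.001, -0.002, -0.004, 0.684]
[-0.486, -0.212, -0.002, -0.002, -0.004, 0.784]
```

Emit:
drive_tool:
  moves:
    - [-0.057, -0.002, 0.003, 0, 0, 0.084]
    - [-0.126, -0.012, 0.003, 0, 0, 0.184]
    - [-0.194, -0.029, 0.003, 0, 0, 0.284]
    - [-0.259, -0.053, 0.003, 0, 0, 0.384]
    - [-0.322, -0.083, 0.003, 0, 0, 0.484]
    - [-0.381, -0.12, 0.003, 0, 0, 0.584]
    - [-0.436, -0.163, 0.003, 0, 0, 0.684]
    - [-0.486, -0.212, 0.003, 0, 0, 0.784]

```text
clock: 11.3
tool_pos: [0.5176, 0.0323, 0.135]
orientation: [-179.8, -0.1, -167.2]
force: [-4.1, -4.3, -2.2]
opening: 0.0215
```

```bash
python3 - <<'E'
from h import *
st()
rows([arc(t,.1,.135) for t in (97,91,85,79,73,67,62)])
E
```

```text
t 11.30 p [0.5176 0.0323 0.135 ] rpy [-1.7975e+02 -1.1000e-01 -1.6717e+02] F [-4.1 -4.3 -2.2] M [-1.4   1.44 -0.08] op 0.0215 th 102.57 r 0.0999
[-0.065, -0.003, -0.0, -0.004, -0.002, 0.097]
[-0.134, -0.013, -0.0, -0.004, -0.001, 0.197]
[-0.201, -0.031, -0.001, -0.004, -0.001, 0.297]
[-0.266, -0.056, -0.001, -0.004, -0.001, 0.397]
[-0.329, -0.088, -0.001, -0.004, -0.001, 0.497]
[-0.387, -0.125, -0.0, -0.005, -0.001, 0.597]
[-0.433, -0.162, -0.0, -0.005, -0.0, 0.681]
```

Emit:
drive_tool:
  moves:
    - [-0.065, -0.003, 0.003, 0, 0, 0.097]
    - [-0.134, -0.013, 0.003, 0, 0, 0.197]
    - [-0.201, -0.031, 0.003, 0, 0, 0.297]
    - [-0.201, -0.031, 0.003, 0, 0, 0.297]

```text
clock: 11.7
tool_pos: [0.5494, 0.0346, 0.1349]
orientation: [-179.7, 0.0, 175.0]
force: [-2.9, -2.5, -0.5]
opening: 0.0217
```

```bash
python3 - <<'E'
from h import *
st()
rows([arc(t,.1,.135) for t in (81,77,73,69,65)])
E
```

```text
t 11.70 p [0.5494 0.0346 0.1349] rpy [-1.7972e+02  4.0000e-02  1.7496e+02] F [-2.9 -2.5 -0.5] M [-0.62  1.21 -0.22] op 0.0217 th 84.19 r 0.1003
[-0.037, -0.003, -0.0, -0.005, 0.001, 0.066]
[-0.083, -0.008, -0.0, -0.005, 0.001, 0.133]
[-0.129, -0.016, -0.0, -0.005, 0.001, 0.199]
[-0.174, -0.027, -0.0, -0.005, 0.001, 0.266]
[-0.219, -0.042, -0.0, -0.004, 0.001, 0.333]
```

Emit:
drive_tool:
  moves:
    - [-0.037, -0.003, 0.002, -0.005, 0, 0.066]
    - [-0.083, -0.008, 0.002, -0.005, 0, 0.133]
    - [-0.129, -0.016, 0.002, -0.005, 0, 0.2]
    - [-0.174, -0.027, 0.002, -0.005, 0, 0.266]
    - [-0.219, -0.042, 0.002, -0.005, 0, 0.333]

```text
clock: 12.2
tool_pos: [0.5821, 0.0261, 0.1351]
orientation: [179.9, 0.1, 155.1]
force: [-1.8, 0.8, -2.3]
opening: 0.0218
```

```bash
python3 - <<'E'
from h import *
st()
rows([arc(t,.1,.135) for t in (61,57,53,49,47)])
E
```

```text
t 12.20 p [0.5821 0.0261 0.1351] rpy [1.7989e+02 1.2000e-01 1.5509e+02] F [-1.8  0.8 -2.3] M [0.21 1.29 0.23] op 0.0218 th 64.87 r 0.1008
[-0.045, -0.007, 0.001, 0.002, 0.002, 0.068]
[-0.091, -0.012, 0.001, 0.002, 0.002, 0.135]
[-0.137, -0.02, 0.001, 0.002, 0.002, 0.202]
[-0.182, -0.031, 0.001, 0.002, 0.002, 0.268]
[-0.204, -0.038, 0.001, 0.002, 0.002, 0.302]
```

Emit:
drive_tool:
  moves:
    - [-0.045, -0.007, 0.002, 0, 0, 0.068]
    - [-0.091, -0.012, 0.002, 0, 0, 0.135]
    - [-0.137, -0.02, 0.002, 0, 0, 0.202]
    - [-0.182, -0.031, 0.002, 0, 0, 0.268]
    - [-0.204, -0.038, 0.002, 0, 0, 0.302]
    - [-0.204, -0.038, 0.002, 0, 0, 0.302]

```text
clock: 12.8
tool_pos: [0.6085, 0.0088, 0.1352]
orientation: [179.7, 0.1, 137.2]
force: [0.3, 2.1, -3.9]
opening: 0.0216
```

```bash
python3 - <<'E'
from h import *
st()
look('6')
print(cap('6s.png'))
st()
E
```

```text
t 12.80 p [0.6085 0.0088 0.1352] rpy [1.7972e+02 1.4000e-01 1.3716e+02] F [ 0.3  2.1 -3.9] M [0.78 0.15 0.27] op 0.0216 th 46.92 r 0.1014
(np.float64(333.93), np.float64(213.5), 40)
t 12.90 p [0.6084 0.0089 0.1352] rpy [1.7972e+02 1.5000e-01 1.3719e+02] F [ 1.6  3.  -5.5] M [ 0.94 -0.38  0.31] op 0.0216 th 46.99 r 0.1013
```

View pics/c6.png

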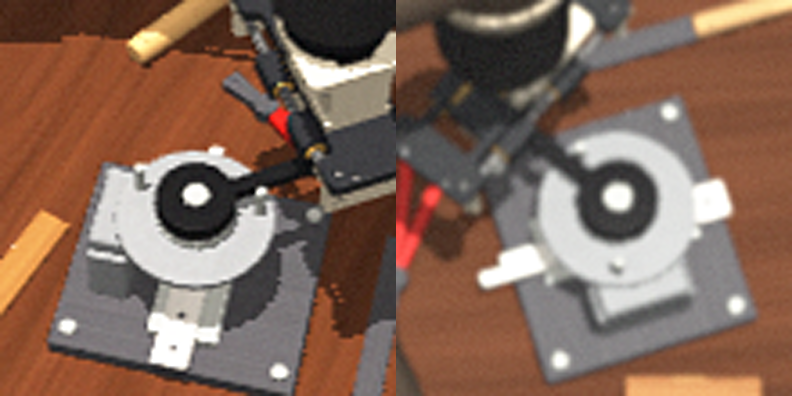

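Stroke 2 is done: the lever is home and at about 47°, next to the far stop. I'll lift it, swing back 90° plus half the play, and drop it home.

Emit:
drive_tool:
  moves:
    - [0, 0, -0.02, 0, 0, 0]
    - [0, 0, -0.04, 0, 0, 0]
    - [0, 0, -0.06, 0, 0, 0]
    - [0, 0, -0.078, 0, 0, 0]
    - [0, 0, -0.078, 0, 0, 0]

```text
clock: 13.4
tool_pos: [0.6084, 0.0088, 0.1473]
orientation: [179.7, 0.2, 137.2]
force: [2.5, -1.4, -9.4]
opening: 0.0214
```

```bash
python3 - <<'E'
from h import *
st()
rows([arc(t,.1005,.147) for t in (51,57,64,71,78,85,92,99)])
E
```

```text
t 13.40 p [0.6084 0.0088 0.1473] rpy [1.797e+02 1.600e-01 1.372e+02] F [ 2.5 -1.4 -9.4] M [-0.3  -0.47  0.24] op 0.0214 th 46.95 r 0.1012
[0.047, -0.006, 0.002, 0.005, 0.003, -0.063]
[0.117, -0.015, 0.002, 0.005, 0.003, -0.163]
[0.197, -0.033, 0.002, 0.005, 0.003, -0.28]
[0.273, -0.062, 0.001, 0.004, 0.004, -0.397]
[0.346, -0.099, 0.001, 0.004, 0.004, -0.513]
[0.414, -0.146, 0.0, 0.004, 0.004, -0.63]
[0.475, -0.199, -0.0, 0.004, 0.005, -0.747]
[0.53, -0.261, -0.001, 0.003, 0.005, -0.863]
```

Emit:
drive_tool:
  moves:
    - [0.047, -0.006, 0, 0, 0, -0.063]
    - [0.117, -0.015, 0, 0, 0, -0.163]
    - [0.197, -0.033, 0, 0, 0, -0.28]
    - [0.273, -0.062, 0, 0, 0, -0.397]
    - [0.346, -0.1, 0, 0, 0, -0.513]
    - [0.414, -0.146, 0, 0, 0, -0.63]
    - [0.475, -0.2, 0, 0, 0, -0.747]
    - [0.53, -0.26, 0, 0, 0, -0.863]

```text
clock: 14.2
tool_pos: [0.5227, 0.0335, 0.1468]
orientation: [180.0, 0.3, -170.7]
force: [2.8, -5.8, -9.1]
opening: 0.0214
```

```bash
python3 - <<'E'
from h import *
st()
rows([arc(t,.1,.147) for t in (106,113,120,127,133,137,139.3)])
E
```

```text
t 14.20 p [0.5227 0.0335 0.1468] rpy [ 180.      0.28 -170.73] F [ 2.8 -5.8 -9.1] M [-2.09 -0.39  0.11] op 0.0214 th 99.56 r 0.1001
[0.075, -0.005, -0.002, -0.0, 0.005, -0.112]
[0.155, -0.02, -0.002, -0.001, 0.005, -0.229]
[0.233, -0.044, -0.002, -0.001, 0.005, -0.346]
[0.307, -0.077, -0.003, -0.001, 0.005, -0.462]
[0.367, -0.113, -0.003, -0.001, 0.005, -0.562]
[0.405, -0.14, -0.003, -0.002, 0.004, -0.629]
[0.425, -0.157, -0.003, -0.002, 0.004, -0.667]
```

Emit:
drive_tool:
  moves:
    - [0.075, -0.005, 0, 0, 0, -0.112]
    - [0.155, -0.02, 0, 0, 0.004, -0.23]
    - [0.233, -0.044, 0, 0, 0.004, -0.345]
    - [0.307, -0.077, 0, 0, 0.004, -0.462]
    - [0.367, -0.113, 0, 0, 0.004, -0.562]
    - [0.405, -0.14, 0, 0, 0.004, -0.63]
    - [0.425, -0.157, 0, 0, 0.004, -0.667]
    - [0.425, -0.157, 0, 0, 0.004, -0.667]

```text
clock: 15.0
tool_pos: [0.4631, -0.0007, 0.1468]
orientation: [-179.9, -0.0, -130.7]
force: [1.4, -3.3, -8.3]
opening: 0.0212
```

```bash
python3 - <<'E'
from h import *
st()
rows([arc(139.3,.1,.1348)])
E
```

```text
t 15.00 p [ 0.4631 -0.0007  0.1468] rpy [-1.7988e+02 -1.0000e-02 -1.3073e+02] F [ 1.4 -3.3 -8.3] M [-1.1  -0.19 -0.1 ] op 0.0212 th 139.75 r 0.0998
[-0.005, 0.001, 0.08, -0.002, -0.0, -0.0]
```

Emit:
drive_tool:
  moves:
    - [-0.005, 0.001, 0.02, 0, 0, 0]
    - [-0.005, 0.001, 0.04, 0, 0, 0]
    - [-0.005, 0.001, 0.06, 0, 0, 0]
    - [-0.005, 0.001, 0.08, 0, 0, 0]
    - [-0.005, 0.001, 0.08, 0, 0, 0]

```text
clock: 15.5
tool_pos: [0.4637, 0.0, 0.135]
orientation: [-179.9, -0.0, -130.7]
force: [-0.5, -3.4, -2.7]
opening: 0.0215
```

```bash
python3 - <<'E'
from h import *
st()
look('7');print(cap('7s.png'))
rows([arc(t,.1,.1348) for t in (137,133,129,125,121,117,113)])
E
```

```text
t 15.50 p [0.4637 0.     0.135 ] rpy [-1.7987e+02 -1.0000e-02 -1.3073e+02] F [-0.5 -3.4 -2.7] M [-1.24  0.62 -0.32] op 0.0215 th 139.21 r 0.0999
(np.float64(333.92), np.float64(213.53), 40)
[-0.026, 0.0, 0.001, -0.002, 0.0, 0.038]
[-0.072, -0.003, 0.001, -0.002, 0.0, 0.105]
[-0.118, -0.01, 0.001, -0.002, 0.0, 0.171]
[-0.164, -0.02, 0.001, -0.002, 0.0, 0.238]
[-0.208, -0.033, 0.001, -0.002, 0.0, 0.305]
[-0.252, -0.049, 0.001, -0.002, 0.0, 0.371]
[-0.294, -0.068, 0.001, -0.002, 0.001, 0.438]
```

Home again (cap v 213.53). Driving in short increments to feel for the stop.

Emit:
drive_tool:
  moves:
    - [-0.026, 0, 0.002, 0, 0, 0.038]
    - [-0.072, -0.003, 0.002, 0, 0, 0.105]
    - [-0.118, -0.01, 0.002, 0, 0, 0.17]
    - [-0.164, -0.02, 0.002, 0, 0, 0.238]

```text
clock: 16.0
tool_pos: [0.4773, 0.0129, 0.1344]
orientation: [-179.9, -0.7, -145.1]
force: [-23.4, -28.4, 21.9]
opening: 0.0214
```

```bash
cat >> h.py <<'E'
def tang():
    o=sensors.get_obs();d=o['tool_pos'][:2]-AX;t=np.arctan2(d[1],d[0]);F=o['force'][:2]
    print('resist CW %.1f radial %.1f'%(-(F@[np.sin(t),-np.cos(t)]),F@[np.cos(t),np.sin(t)]))
E
python3 - <<'E'
from h import *
st();tang()
rows([arc(t,.1,.1348) for t in (121,117,113,109,105)])
E
```

```text
t 16.00 p [0.4773 0.0129 0.1344] rpy [-179.86   -0.68 -145.13] F [-23.4 -28.4  21.9] M [-10.12   8.37   0.22] op 0.0214 th 128.48 r 0.0997
resist CW 36.0 radial -7.6
[-0.087, 0.002, -0.004, -0.003, -0.011, 0.065]
[-0.133, -0.003, -0.004, -0.003, -0.011, 0.131]
[-0.179, -0.011, -0.005, -0.003, -0.011, 0.198]
[-0.224, -0.022, -0.005, -0.004, -0.011, 0.265]
[-0.268, -0.037, -0.006, -0.004, -0.011, 0.331]
```

Emit:
drive_tool:
  moves:
    - [-0.03, 0, 0, 0, 0, 0]
    - [-0.03, 0, 0, 0, 0, 0]
    - [-0.03, 0, 0, 0, 0, 0]

```text
clock: 16.3
tool_pos: [0.4767, 0.0119, 0.1345]
orientation: [-179.9, -1.2, -145.1]
force: [-16.6, -15.5, 15.9]
opening: 0.0213
```

```bash
python3 - <<'E'
from h import *
st();tang()
look('8');print(cap('8s.png'))
st();tang()
E
```

```text
t 16.30 p [0.4767 0.0119 0.1345] rpy [-179.86   -1.23 -145.14] F [-16.6 -15.5  15.9] M [-5.14  5.58  0.12] op 0.0213 th 129.06 r 0.0994
resist CW 22.7 radial -1.6
(np.float64(333.93), np.float64(213.52), 40)
t 16.40 p [0.4767 0.0119 0.1345] rpy [-179.87   -1.22 -145.14] F [-16.2 -15.1  14.6] M [-5.15  5.49  0.19] op 0.0215 th 129.07 r 0.0994
resist CW 22.1 radial -1.6
```

View pics/c8.png

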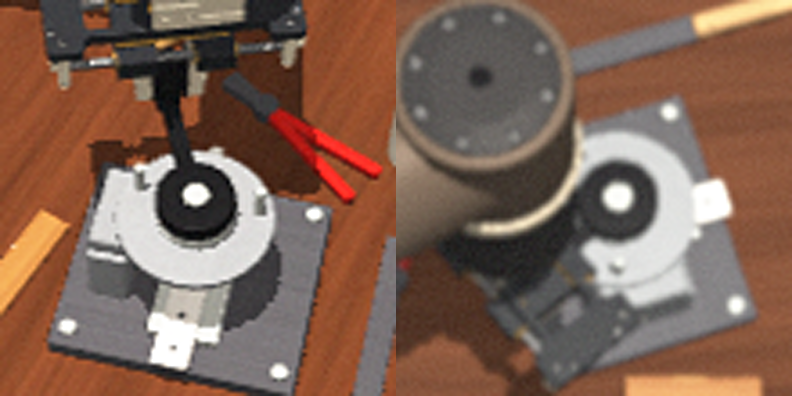

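At θ≈129° the lever stops dead: 36 N against about 3.5–6 N for normal turning, with the lever home (cap v 213.52). The blade ends haven't moved. I'll ease the load off within the play, then lift.

```bash
python3 - <<'E'
from h import *
rows([arc(131.5,.1,.1350)])
E
```

```text
[0.028, 0.002, -0.003, -0.001, -0.021, -0.111]
```

Emit:
drive_tool:
  moves:
    - [0.014, 0.001, 0, 0, -0.01, -0.05]
    - [0.028, 0.002, -0.002, 0, -0.02, -0.09]
    - [0.028, 0.002, -0.002, 0, -0.02, -0.1]
    - [0.028, 0.002, -0.002, 0, -0.02, -0.1]

```text
clock: 16.8
tool_pos: [0.4729, 0.0092, 0.135]
orientation: [-179.9, -0.1, -139.1]
force: [-0.1, -5.5, -2.2]
opening: 0.0213
```

```bash
python3 - <<'E'
from h import *
st();tang()
E
```

```text
t 16.80 p [0.4729 0.0092 0.135 ] rpy [-1.7991e+02 -6.0000e-02 -1.3914e+02] F [-0.1 -5.5 -2.2] M [-2.13  0.36 -0.44] op 0.0213 th 131.75 r 0.0997
resist CW 3.7 radial -4.1
```

Unloaded. Now I'll lift.

Emit:
drive_tool:
  moves:
    - [0, 0, -0.02, 0, 0, 0]
    - [0, 0, -0.04, 0, 0, 0]
    - [0, 0, -0.06, 0, 0, 0]
    - [0, 0, -0.08, 0, 0, 0]
    - [0, 0, -0.08, 0, 0, 0]

```text
clock: 17.3
tool_pos: [0.4727, 0.0089, 0.1467]
orientation: [-179.9, -0.1, -139.2]
force: [1.6, -6.0, -8.9]
opening: 0.0217
```

```bash
python3 - <<'E'
from h import *
st();tang()
look('9');print(cap('9s.png'))
rows([arc(t,.1,.147) for t in (136,141,146,150,153,154.3)])
E
```

```text
t 17.30 p [0.4727 0.0089 0.1467] rpy [-1.7991e+02 -9.0000e-02 -1.3916e+02] F [ 1.6 -6.  -8.9] M [-2.04 -0.41 -0.26] op 0.0217 th 131.93 r 0.0997
resist CW 2.8 radial -5.5
(np.float64(333.88), np.float64(211.15), 33)
[0.047, -0.0, -0.003, -0.001, -0.002, -0.086]
[0.105, -0.008, -0.003, -0.001, -0.002, -0.169]
[0.161, -0.021, -0.003, -0.001, -0.002, -0.253]
[0.206, -0.035, -0.003, -0.001, -0.002, -0.319]
[0.239, -0.047, -0.003, -0.001, -0.002, -0.369]
[0.252, -0.053, -0.003, -0.001, -0.002, -0.391]
```

Emit:
drive_tool:
  moves:
    - [0.047, 0, 0, 0, 0, -0.086]
    - [0.105, -0.008, 0, 0, 0, -0.169]
    - [0.161, -0.021, 0, 0, 0, -0.253]
    - [0.206, -0.035, 0, 0, 0, -0.32]
    - [0.239, -0.047, 0, 0, 0, -0.37]
    - [0.255, -0.053, 0, 0, 0, -0.391]
    - [0.255, -0.053, 0, 0, 0, -0.391]

```text
clock: 18.1
tool_pos: [0.4489, -0.0224, 0.1462]
orientation: [-180.0, -0.1, -115.7]
force: [2.1, -4.7, -9.1]
opening: 0.0216
```

```bash
python3 - <<'E'
from h import *
st();tang()
rows([arc(154.5,.1,.1352)])
E
```

```text
t 18.10 p [ 0.4489 -0.0224  0.1462] rpy [-1.7995e+02 -1.2000e-01 -1.1569e+02] F [ 2.1 -4.7 -9.1] M [-1.66 -0.37 -0.28] op 0.0216 th 154.66 r 0.1001
resist CW 3.3 radial -3.9
[-0.002, -0.0, 0.074, -0.001, -0.002, -0.003]
```

Emit:
drive_tool:
  moves:
    - [0, 0, 0.02, 0, 0, 0]
    - [0, 0, 0.04, 0, 0, 0]
    - [0, 0, 0.06, 0, 0, 0]
    - [0, 0, 0.075, 0, 0, 0]
    - [0, 0, 0.075, 0, 0, 0]

```text
clock: 18.6
tool_pos: [0.4489, -0.0223, 0.1351]
orientation: [-180.0, -0.1, -115.7]
force: [0.3, -4.2, -3.9]
opening: 0.0216
```

```bash
python3 - <<'E'
from h import *
st();tang()
look('10');print(cap('10s.png'))
E
```

```text
t 18.60 p [ 0.4489 -0.0223  0.1351] rpy [-1.7995e+02 -1.3000e-01 -1.1568e+02] F [ 0.3 -4.2 -3.9] M [-1.32  0.33 -0.32] op 0.0216 th 154.63 r 0.1000
resist CW 3.7 radial -2.1
(np.float64(333.9), np.float64(213.52), 40)
```

Dropped home (cap v 213.52). A gentle push clockwise will check that the screw is still tight.

Emit:
drive_tool:
  moves:
    - [-0.02, 0, 0, 0, 0, 0.03]
    - [-0.035, -0.001, 0, 0, 0, 0.05]
    - [-0.05, -0.002, 0, 0, 0, 0.06]
    - [-0.05, -0.002, 0, 0, 0, 0.06]

```text
clock: 19.1
tool_pos: [0.4507, -0.0184, 0.135]
orientation: [180.0, -0.5, -119.2]
force: [-2.6, -18.5, -0.8]
opening: 0.0213
```

```bash
python3 - <<'E'
from h import *
st();tang()
rows([arc(154.6,.1,.1352)])
E
```

```text
t 19.10 p [ 0.4507 -0.0184  0.135 ] rpy [ 180.     -0.46 -119.24] F [ -2.6 -18.5  -0.8] M [-6.44  0.95  0.17] op 0.0213 th 152.16 r 0.1002
resist CW 17.6 radial -6.3
[0.028, -0.003, -0.001, 0.0, -0.008, -0.064]
```

Emit:
drive_tool:
  moves:
    - [0.014, -0.001, 0, 0, -0.004, -0.03]
    - [0.028, -0.003, 0, 0, -0.008, -0.06]
    - [0.028, -0.003, 0, 0, -0.008, -0.06]
    - [0.028, -0.003, 0, 0, -0.008, -0.06]

```text
clock: 19.5
tool_pos: [0.4489, -0.0223, 0.1351]
orientation: [180.0, 0.0, -115.7]
force: [-1.7, -3.6, -2.1]
opening: 0.0215
```

```bash
python3 - <<'E'
from h import *
st();tang()
E
```

```text
t 19.50 p [ 0.4489 -0.0223  0.1351] rpy [ 1.7998e+02  1.0000e-02 -1.1570e+02] F [-1.7 -3.6 -2.1] M [-1.37  0.93 -0.35] op 0.0215 th 154.63 r 0.1001
resist CW 3.9 radial -0.0
```

Emit:
drive_tool:
  moves:
    - [0, 0, 0, 0, 0, 0]
    - [0, 0, 0, 0, 0, 0]
    - [0, 0, 0, 0, 0, 0]
    - [0, 0, 0, 0, 0, 0]
    - [0, 0, 0, 0, 0, 0]
  fingers: 0.6

```text
clock: 20.0
tool_pos: [0.4492, -0.0221, 0.1352]
orientation: [-180.0, 0.0, -115.7]
force: [-0.0, -0.3, 0.6]
opening: 0.0556
```

```bash
python3 - <<'E'
from h import *
st();tang()
look('11');print(cap('11s.png'))
E
```

```text
t 20.00 p [ 0.4492 -0.0221  0.1352] rpy [-1.8000e+02  3.0000e-02 -1.1569e+02] F [-0.  -0.3  0.6] M [-0.05  0.17 -0.  ] op 0.0556 th 154.45 r 0.0999
resist CW 0.3 radial -0.1
(np.float64(333.91), np.float64(213.53), 40)
```

View pics/c11.png

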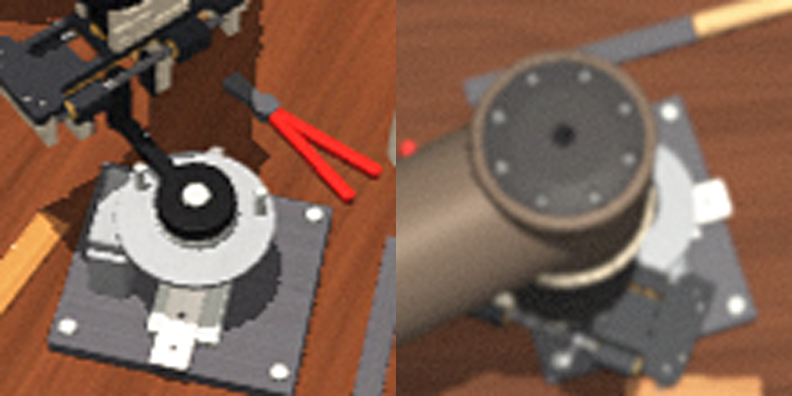

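Released, with the lever resting home. I'll retreat straight up and look again.

Emit:
drive_tool:
  moves:
    - [0, 0, -0.15, 0, 0, 0]
    - [0, 0, -0.35, 0, 0, 0]
    - [0, 0, -0.6, 0, 0, 0]
    - [0, 0, -0.85, 0, 0, 0]
    - [0, 0, -1, 0, 0, 0]
    - [-0.6, -0.8, -1, 0, 0, 0]
    - [-0.6, -0.8, -1, 0, 0, 0]

```text
clock: 20.8
tool_pos: [0.5486, -0.0026, 0.2878]
orientation: [-179.8, 0.2, -115.7]
force: [0.9, 1.2, 1.4]
opening: 0.0699
```

```bash
python3 - <<'E'
from h import *
st()
look('12');print(cap('12s.png'))
E
```

```text
t 20.80 p [ 0.5486 -0.0026  0.2878] rpy [-179.79    0.24 -115.68] F [0.9 1.2 1.4] M [0.08 0.12 0.03] op 0.0699 th 81.56 r 0.0632
(np.float64(333.06), np.float64(214.08), 32)
```

View pics/c12.png

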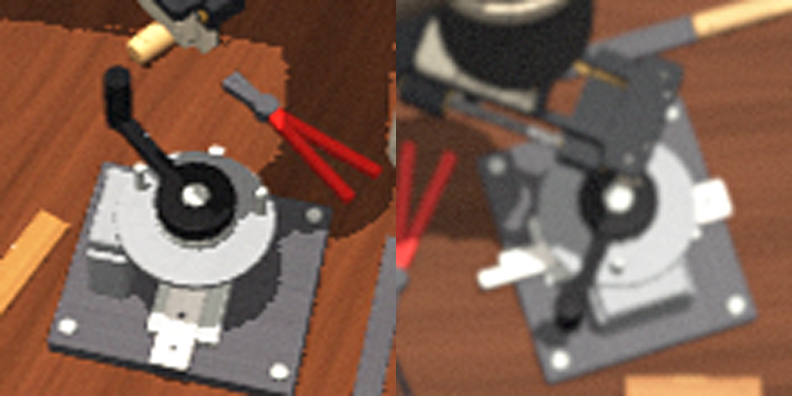

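View pics/12s.png

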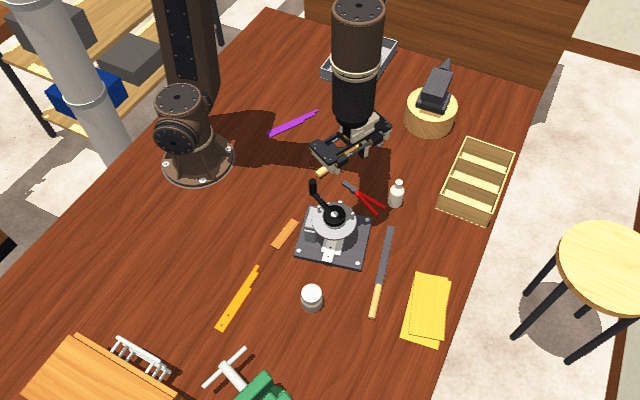

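```bash
python3 - <<'E'
from h import *
def m(f,b):
    x0,y0,x1,y1=b; g=cv2.imread(f'pics/{f}').min(2)[y0:y1,x0:x1]; y,x=np.nonzero(g>185); return round(x.mean()+x0,2),round(y.mean()+y0,2),len(x)
for b in((320,246,345,266),):print([m(f,b) for f in('s0.png','12s.png')])
for b in((346,165,362,188),(284,188,296,204)):print([m(f,b) for f in('t0.png','12t.png')])
print(ticket.close_job())
E
```

```text
[(np.float64(328.8), np.float64(253.64), 182), (np.float64(328.83), np.float64(253.59), 183)]
[(np.float64(350.49), np.float64(176.43), 137), (np.float64(350.49), np.float64(176.43), 137)]
[(np.float64(292.24), np.float64(195.55), 42), (np.float64(292.28), np.float64(195.42), 43)]
the job is handed in; nothing more can be done
None
```

The blade is clamped and the lever is parked home near the stop pin. I handed the job in at about 21 s, and no verdict was reported.

**What I did**
- The lever turned out to start on the serration tips, so my first stroke turned the screw only part of the way.
- I then set it fully home, made a second full stroke and started a third. That one stopped dead at 36 N, against about 3–6 N for normal turning.
- I lifted the lever, swung it back one notch, dropped it home and released it.

**Last checks**
- **Lever home:** before and just after release, the cap sat about 6.6 mm below its starting height, which matches the 6 mm serrations. After I backed away, a shadow on the cap shifted that reading by about half a pixel. The picture still showed the lever home and untouched.
- **Screw tight:** after the last drop, a clockwise push met 17.6 N of resistance at the expected angle, with no turning.
- **Near the stop:** the lever rests about 9° short of the stop pin. The next notch would lie beyond the pin.
- **Blade and surroundings:** the blade's ends moved no more than about 0.15 pixel, and nothing else looks shifted.

**Not confirmed:** I could not see the pad pressing on the blade; that rests on feeling the dead stop. The known turning (about 2.2 rad) reaches the stated 2.7–3.2 rad only with the first stroke's unmeasured share. Force readings while pressing were too noisy to show the expected rise from 3.5 to 6 N.

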